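# Call service and point out the finished dessert

## Task

Ring the call bell on the pass: press its plunger down with your fingertips and let go. Then show the runner which dessert is ready: point at the finished one, the one with a wafer and a chocolate pearl on top of its dome, with your fingertips a few centimetres above its middle, keep them there for at least two seconds and stop while still pointing. Do not touch any of the bowls or their contents, do not lift or shift the bell, and leave everything else where it is.

Things in the scene. Friction and masses are not known exactly. Their poses are not given: they have to be found in the camera images.
- bell_top (a point): The top of the call bell's plunger, a steel button 18 mm across and 8 mm tall in the middle of the bell; with the plunger up it is 63 mm above the worktop. The loose bell (240 g): a black round foot 84 mm across under a steel dome 78 mm across that reaches 47 mm high, upright on the worktop. The plunger moves straight down.
- bell_plunger (a joint): How far the bell's plunger is pressed, in metres: 0 is up (at rest), 0.006 is fully down; a spring of about 4 N at the bottom brings it back up. The bell rings when it is pressed most of the way (4 mm or more).
- bell: The call bell itself; origin at the centre of its underside, z up.
- dessert_top (a point): The topmost point of the finished dessert, 108 mm above the worktop and over the middle of its bowl: a chocolate pearl 14 mm across lying on a flat round pale wafer 48 mm across (its upper face 95 mm above the worktop), on a chocolate dome 62 mm across.
- bowl_finished: The loose bowl that holds the finished dessert (chocolate dome, wafer and pearl). All four bowls are alike: white ceramic, round, conical, 150 mm across the rim, 80 mm high to the rim, on a foot 80 mm across. Origin at the centre of the underside, z up. The four change places from run to run.
- bowl_domed: Unfinished: the same bowl with a biscuit and a chocolate dome (top 90 mm above the worktop), but no wafer or pearl. Origin at the centre of the underside.
- bowl_base: Unfinished: the same bowl with only a flat round biscuit on its floor. Origin at the centre of the underside.
- bowl_empty: The same bowl, empty. Origin at the centre of the underside.
- sauce_bottle: Bystander: squeeze bottle of yellow sauce, 58 mm across, 200 mm tall with its nozzle, standing on the far side. Origin at the centre of the underside.
- cream_bottle: Bystander: squeeze bottle of cream, 58 mm across, 200 mm tall with its nozzle, standing on the far side. Origin at the centre of the underside.
- mould: Bystander: thin steel ring mould, 62 mm across, 45 mm high. Origin at the centre of the underside.
- ramekin: Bystander: small glass dish with a biscuit in it, 74 mm across, 40 mm high. Origin at the centre of the underside.
- spoon: Bystander: steel spoon, 190 mm long, lying flat.
- tweezers: Bystander: steel plating tweezers, 180 mm long, 10 mm high, lying flat.
- pepper_mill: Bystander: dark wooden pepper mill, 56 mm across, 155 mm tall, standing. Origin at the centre of the underside.
Things that resemble listed ones, but are neither listed nor needed, are in the scene too. What is shaped like the bell but yellow is not meant.

How it is judged (in metres and radians):
On the way, in this order (a step that is already met when the one before it is completed fails the run):
1. the bell is rung: its plunger is pressed at least 4 mm by the fingers (value of joint bell_plunger above 0.004 m and contact force between the fingers and bell above 0.3 N), for 0.02 s.
2. the bell is let go: plunger back up, nothing touching the bell (value of joint bell_plunger below 0.001 m and contact force between the fingers and bell below 0.1 N), for 0.1 s.
3. the fingertips dwell just above the middle of the finished dessert for 1.5 s (horizontal distance between the grasp point and dessert_top below 0.035 m and z of the grasp point in the frame of dessert_top between 0 and 0.095 m), for 1.5 s.
At the end, for the whole second after the job is handed in: Still pointing: fingertips clear of the finished dessert, within 35 mm of its middle seen from above and at most some 75 mm over its top (pads' grasp point under 95 mm); plunger up; bell upright within 20 mm of its start, bowls within 10 mm, bystanders within 20 mm (all of step 3 and value of joint bell_plunger below 0.001 m and distance of each of bell, sauce_bottle, cream_bottle, mould, ramekin, spoon, tweezers, pepper_mill from where it was at the start of the episode below 0.02 m and angle between each of bell, bowl_finished, bowl_domed, bowl_base, bowl_empty's own z axis and vertical below 0.1 rad and distance of each of bowl_finished, bowl_domed, bowl_base, bowl_empty from where it was at the start of the episode below 0.01 m); the robot touches nothing.
It fails at once if a bowl or what is in it is touched (more than 0.3 N) (contact force between any of the fingers, the arm and bowl_finished above 0.3 N or contact force between any of the fingers, the arm and bowl_domed above 0.3 N or contact force between any of the fingers, the arm and bowl_base above 0.3 N or contact force between any of the fingers, the arm and bowl_empty above 0.3 N).
It fails at once if a bowl is moved more than 10 mm, which includes lifting it (distance of any of bowl_finished, bowl_domed, bowl_base, bowl_empty from where it was at the start of the episode above 0.01 m).
It fails at once if the bell is lifted (8 mm), pushed away (20 mm) or tipped (height (world z) of bell above 0.008 m or distance of bell from where it was at the start of the episode above 0.02 m or angle between bell's own z axis and vertical above 0.25 rad).
It fails at once if a bystander is moved more than 20 mm (distance of any of sauce_bottle, cream_bottle, mould, ramekin, spoon, tweezers, pepper_mill from where it was at the start of the episode above 0.02 m).
It also fails if it takes over 38 s, if anything falls off the work surface, if the arm or the gripper's body presses on something with over 40 N, if the wrist force passes 120 N, or if a joint passes its speed limit or range.

## Robot

A 7-joint arm with a two-finger parallel gripper is mounted at the origin on the work surface. World frame = base frame: x ahead of the robot, y to its left, z up, the work surface at z = 0. Lengths are in m, angles in degrees, forces in N, time in s.
With the tool pointing down it reaches from about 0.425 to 0.925 m from the base axis. Payload 6.8 kg.
Tool frame: the origin (TCP) lies midway between the tips of the shut fingers; the grasp point (between the pads) lies robot.tcp_to_grasp behind it (robot.tcp_to_grasp is the distance from the TCP to the grasp point, in m); z points along the fingers, y is the direction in which the jaws open and shut (so a half turn about z gives the same grasp; the last joint's range is limited). The gripper opens to 88 mm and grips with 3 to 60 N. Pads are 20 mm wide; open, the fingers measure 115 mm over their backs; the gripper's body (75 mm by 178 mm) begins 61 mm behind the grasp point.
Start: joints at [66.973, 27.33, 1.283, 89.118, -0.659, 63.558, -4.761], TCP at [0.195, -0.646, 0.223] pointing down, gripper open.
Joint ranges: [-169.35, 169.35], [-19.33, 120.38], [-80.79, 83.38], [13.8, 139.57], [-78.32, 258.32], [9.67, 109.79], [-169.56, 169.56]. Speed limits (degrees/s): [136.94, 136.94, 180, 180, 180, 180, 180].

## Interface

Orientations are given as a 3x3 rotation matrix whose columns are the frame's x, y, z axes.
In Python, from rig import robot, vision, sensors gives the robot as it stands. Calls block until the motion is done:
- robot.goto(position, orientation): joint-space move of the TCP to a pose.
- robot.move_linear(position, rot=None, velocity=0.15, force_limit=None): straight line of the TCP; rot=None keeps the orientation; velocity is the mean speed in m/s. With force_limit (N) it stops when the force on the tool has changed by that much, and returns True; else False.
- robot.movej(angles): joint-space move.
- robot.grip(opening, effort=None): finger opening in m; effort is the grip in N (None keeps the last); returns when the fingers have stopped.
- robot.pause(seconds).
- robot.inverse_kinematics(position, orientation): joint angles nearest the present ones, or None.
- vision.get_image(name): name is "scene" or "top" or "wrist"; returns the picture (384x512x3 uint8, red, green, blue); there is no depth.
- vision.camera_info(name): a dict with "fov_y" (degrees; the focal length in pixels is half the picture's height over the tangent of half this angle, whatever the lens; pixels are square), "cx", "cy" (the principal point, pixels), "world_to_cam" (4x4, takes a point from world to camera coordinates). Camera axes: x right, y down, z forward; pixel columns grow to the right and rows downward; lengths in m; the calibration is good to about 2 mm. A picture is of the moment at which its call begins: read the wrist's pose just before it. camera_info takes no time and is no camera call; for the wrist camera it gives the pose at the moment of the call.
A pose or a line that the arm cannot do raises robot.Unreachable and nothing moves.
- robot.sign_off(): hands the job in, once; it reports no verdict.
Readings, each from a call of its own:
- sensors.read_time_s(): time.
- sensors.read_qpos(): joint angles.
- sensors.read_qvel(): joint speeds.
- sensors.read_joint_efforts(): joint torques, N m.
- sensors.read_ee_pos(): TCP position.
- sensors.read_eef_rot(): TCP orientation.
- sensors.read_contact_force(): force on the tool from outside, world axes, zero at the start.
- sensors.read_ft_torque(): the same for the moment, N m.
- sensors.read_opening(): finger opening in m.
Only numpy, scipy, OpenCV 4.12 (cv2) and the standard library are available. Lean on these libraries where they do the work, as an engineer would, in place of code of your own. Each camera call takes 0.05 s, during which the arm holds its last target. There are 200 camera calls.

## Working session

There is one attempt and no reset: what is moved stays moved. The work goes in short steps, each a Python script; the robot and the scene stay as the last script left them, time stands still between calls to the robot, and variables do not carry over. Pictures are saved under pics/ and viewed, about 8 in all and at most 12, crops included, and the job is handed in when it is done.

```bash
mkdir -p pics; python3 - <<'E'
from rig import robot, vision, sensors
import cv2, numpy as np
for n in ("scene","top"):
    im=vision.get_image(n); cv2.imwrite(f"pics/{n}0.png",im[:,:,::-1])
    c=vision.camera_info(n); print(n,c)
print(robot.tcp_to_grasp, sensors.read_time_s(), sensors.read_ee_pos(), sensors.read_eef_rot())
E
```

```text
scene {'fov_y': 52.6281902539209, 'cx': 257.3368786401321, 'cy': 199.54629342396075, 'world_to_cam': array([[ 0.15169945,  0.98823636, -0.01939513, -0.07525329],
       [ 0.5396674 , -0.09924925, -0.83600759, -0.20849475],
       [-0.82809805,  0.11635497, -0.548375  ,  1.43438236],
       [ 0.        ,  0.        ,  0.        ,  1.        ]])}
top {'fov_y': 56.70658793693357, 'cx': 258.1392161881212, 'cy': 191.89233451044905, 'world_to_cam': array([[ 0.00917391, -0.99992889,  0.00761879, -0.0211983 ],
       [-0.99382082, -0.00996017, -0.1105485 ,  0.5720704 ],
       [ 0.11061652, -0.00655755, -0.99384153,  0.89011845],
       [ 0.        ,  0.        ,  0.        ,  1.        ]])}
0.0187 0.1 [ 0.19534007 -0.64559725  0.22182449] [[ 9.57147256e-01  2.89601197e-01 -5.25859802e-04]
 [ 2.89601664e-01 -9.57146133e-01  1.46839719e-03]
 [-7.80750909e-05 -1.55776222e-03 -9.99998784e-01]]
```

View pics/scene0.png

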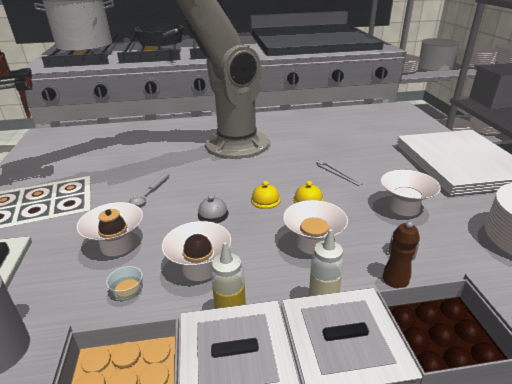

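View pics/top0.png

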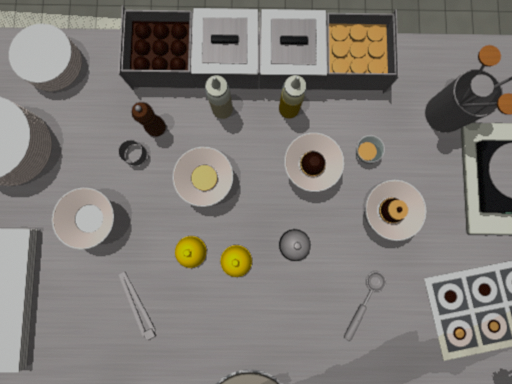

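Candidates:
- **Bells:** the steel one is at top (295,245) / scene (213,210). The yellow look-alikes are at top (190,252) and (236,262), and I exclude them.
- **Desserts:** the bowl at top (395,210) / scene (112,228) has a disc and pearl. The one at (314,163) has a dome only, (204,178) a biscuit only, and (83,218) is empty. The printed card at lower right is only a picture.

I'll check the steel bell and the disc-and-pearl bowl in one close crop.

```bash
python3 - <<'E'
import cv2, numpy as np
t=cv2.imread("pics/top0.png"); s=cv2.imread("pics/scene0.png")
f=lambda im,x,y:cv2.resize(im[y:y+50,x:x+66],None,fx=6,fy=6,interpolation=cv2.INTER_CUBIC)
cv2.imwrite("pics/crop.png",np.vstack([np.hstack([f(t,262,220),f(t,362,185)]),np.hstack([f(s,180,185),f(s,79,200)])]))
E
```

```text
(no output)
```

View pics/crop.png

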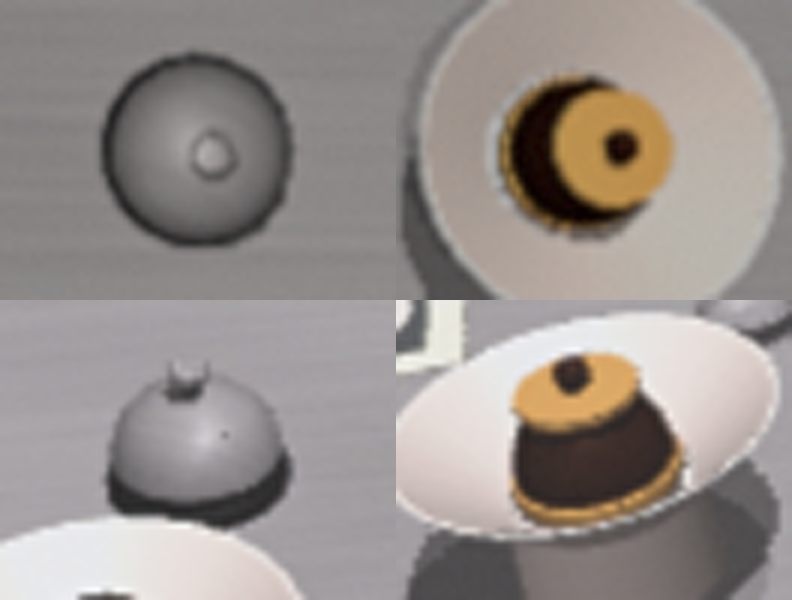

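The crop confirms both choices. The steel bell's plunger is at top (297,245.5), and the dessert with disc and pearl has its pearl at top (399,209).

```bash
cat > h.py <<'E'
import numpy as np, cv2
from rig import robot, vision, sensors
def ray(n,u,v,ci=None):
    c=ci or vision.camera_info(n); f=192/np.tan(np.radians(c["fov_y"]/2)); M=c["world_to_cam"]; R,t=M[:3,:3],M[:3,3]
    return -R.T@t, R.T@np.array([(u-c["cx"])/f,(v-c["cy"])/f,1])
def plane(n,u,v,z,ci=None):
    o,d=ray(n,u,v,ci); return o+d*(z-o[2])/d[2]
def tri(r):
    A=[];b=[]
    for o,d in r:
        P=np.eye(3)-np.outer(d,d)/(d@d); A.append(P); b.append(P@o)
    return np.linalg.solve(sum(A),sum(b))
E
python3 - <<'E'
from h import *
np.set_printoptions(precision=4,suppress=True)
for nm,t,s,z in (("plunger",(297.1,245.3),(210.8,196.5),.062),("pearl",(398.9,209.1),(107.8,211.9),.101)):
    print(nm,plane("top",*t,z),plane("scene",*s,z),tri([ray("top",*t),ray("scene",*s)]))
p=plane("top",297.1,245.3,.062)
R=sensors.read_eef_rot()
print(vision.camera_info("wrist")["world_to_cam"])
for r in (R,np.diag([1.,-1,-1]),np.array([[0,1.,0],[1,0,0],[0,0,-1]]),np.diag([-1.,1,-1])):
    for q in (p,plane("top",398.9,209.1,.101)):
        print(robot.inverse_kinematics([q[0],q[1],.25],r),robot.inverse_kinematics([q[0],q[1],.06],r) is not None)
E
```

```text
plunger [ 0.4373 -0.1128  0.062 ] [ 0.4465 -0.1146  0.062 ] [ 0.437  -0.1141  0.0559]
pearl [ 0.5265 -0.352   0.101 ] [ 0.5308 -0.3535  0.101 ] [ 0.5268 -0.354   0.0981]
[[ 0.2882 -0.9576 -0.002  -0.6739]
 [-0.9117 -0.275   0.3053 -0.0349]
 [-0.2929 -0.0861 -0.9523  0.3925]
 [ 0.      0.      0.      1.    ]]
[ 28.2963   5.823  -23.0124 115.0724   2.5411  59.6277 -69.0624] True
[ 32.2303  22.3155  -5.4502  93.0356   2.2164  64.8217 -46.9254] True
[ 26.529    5.6458 -21.181  115.2048   2.3631  59.5499 -85.7563] True
[ 30.5265  22.1846  -3.2099  93.2211   1.3408  64.6318 -63.0208] True
[ 36.4767   6.6104 -31.8603 114.6424   4.0317  59.7979   2.7568] True
[ 43.3979  23.5532 -20.609   92.2578   8.8704  65.8045  20.7177] True
[ 46.987    8.0449 -43.3927 114.0931   6.3614  60.1957  90.7054] True
[ 55.4878  26.604  -37.867   91.3866  17.2495  67.972  104.0372] True
```

```bash
python3 - <<'E'
from h import *
np.set_printoptions(precision=4,suppress=True)
import pickle
robot.grip(0.0)
p=sensors.read_ee_pos(); robot.move_linear([p[0],p[1],.27])
robot.goto([.437,-.113,.24],np.array([[0,1.,0],[1,0,0],[0,0,-1]]))
ci=vision.camera_info("wrist"); im=vision.get_image("wrist")
pickle.dump(ci,open("w1.pkl","wb")); cv2.imwrite("pics/w1.png",im[:,:,::-1])
M,f=ci["world_to_cam"],192/np.tan(np.radians(ci["fov_y"]/2))
for q in ([.437,-.113,.063],[.5265,-.353,.101]):
    c=M[:3,:3]@q+M[:3,3]; print(f*c[0]/c[2]+ci["cx"],f*c[1]/c[2]+ci["cy"])
print(sensors.read_ee_pos(),sensors.read_time_s(),sensors.read_opening())
E
```

```text
256.0198797132227 170.7951663696407
333.8734713462021 378.98993909846394
[ 0.4371 -0.1141  0.24  ] 4.0583 0.00029248752477558027
```

View pics/w1.png

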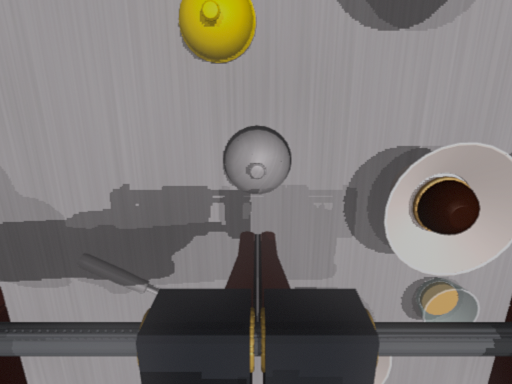

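The wrist view shows the steel plunger at (257,171), against a prediction of (256,171). The position holds to about 1 mm, so I'll press now.

```bash
python3 - <<'E'
from h import *
np.set_printoptions(precision=4,suppress=True)
p=plane("wrist",257,170.5,.063,__import__("pickle").load(open("w1.pkl","rb"))); print(p)
x,y=(p[:2]+[.437,-.113])/2
robot.move_linear([x,y,.08]); print(sensors.read_ee_pos())
f0=sensors.read_contact_force()
for z in (.062,.060,.0585,.0575,.0568):
    hit=robot.move_linear([x,y,z],velocity=.02,force_limit=12); robot.pause(.1)
    print(z,hit,sensors.read_ee_pos(),sensors.read_contact_force()-f0)
    if hit: break
E
```

```text
[ 0.438  -0.1127  0.063 ]
[ 0.4381 -0.1129  0.0806]
0.062 False [ 0.4375 -0.1128  0.0621] [-1.6939  1.3655  1.6739]
0.06 False [ 0.4377 -0.1129  0.0601] [-1.6743  0.235   1.5321]
0.0585 False [ 0.4376 -0.1129  0.0585] [-1.1751  0.0677  2.3745]
0.0575 False [ 0.4376 -0.1128  0.0575] [-0.4413 -0.2259  3.201 ]
0.0568 False [ 0.4376 -0.1128  0.0569] [-1.2486  0.2383  4.7174]
```

```bash
python3 - <<'E'
from h import *
np.set_printoptions(precision=4,suppress=True)
for z in (.0562,.0556):
    hit=robot.move_linear([.4376,-.1129,z],velocity=.02,force_limit=8); robot.pause(.1)
    f=np.mean([sensors.read_contact_force() for _ in range(5)],0)
    print(z,hit,sensors.read_ee_pos(),f)
    if hit or f[2]>8: break
im=vision.get_image("scene"); cv2.imwrite("pics/s1.png",cv2.resize(im[150:250,150:283],None,fx=5,fy=5)[:,:,::-1])
print(sensors.read_time_s())
E
```

```text
0.0562 False [ 0.4377 -0.1129  0.0566] [-2.0621  0.3342  8.9585]
8.225
```

View pics/s1.png

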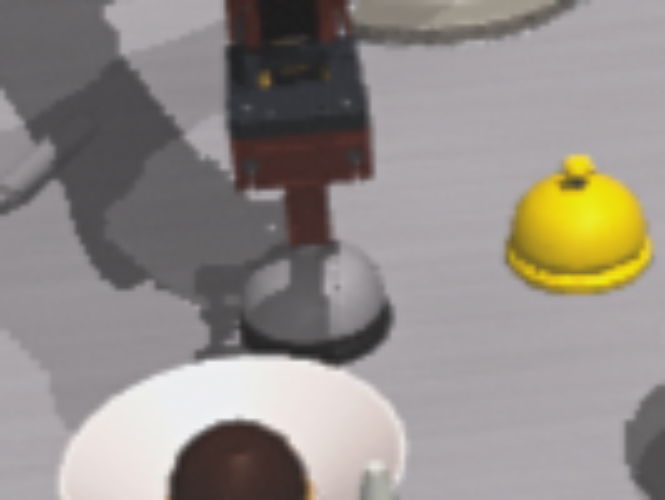

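The fingers hold the plunger at its stop: 9 N upward, and the TCP lags its target. Next I'll release it and go above the dessert.

```bash
python3 - <<'E'
from h import *
np.set_printoptions(precision=4,suppress=True)
robot.move_linear([.4376,-.1129,.10],velocity=.05); robot.pause(.3)
print(sensors.read_contact_force())
robot.move_linear([.4376,-.1129,.25])
robot.move_linear([.5266,-.3525,.25],velocity=.2)
ci=vision.camera_info("wrist"); im=vision.get_image("wrist"); cv2.imwrite("pics/w2.png",im[:,:,::-1])
M,f=ci["world_to_cam"],192/np.tan(np.radians(ci["fov_y"]/2))
c=M[:3,:3]@[.5266,-.3525,.101]+M[:3,3]; print(f*c[0]/c[2]+ci["cx"],f*c[1]/c[2]+ci["cy"])
print(sensors.read_ee_pos(),sensors.read_time_s())
E
```

```text
[0.0773 0.663  0.2605]
256.0928320333912 179.9740045681069
[ 0.5266 -0.3514  0.2502] 12.175
```

View pics/w2.png

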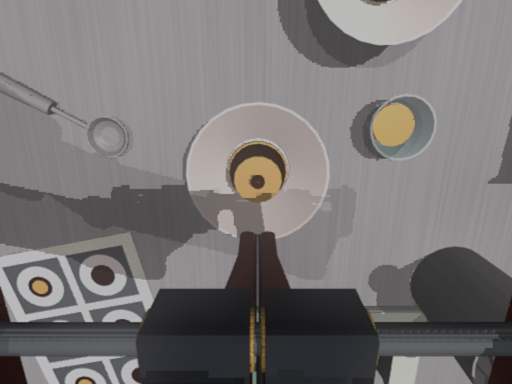

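The pearl is at (257.5,181), against a prediction of (256,180). I'll descend to about 4 cm above it, dwell, check and hand in.

```bash
python3 - <<'E'
from h import *
np.set_printoptions(precision=4,suppress=True)
robot.move_linear([.5272,-.3525,.150],velocity=.08); robot.pause(2.5)
print(sensors.read_ee_pos(),sensors.read_contact_force(),sensors.read_time_s())
s=vision.get_image("scene"); t=vision.get_image("top")
cv2.imwrite("pics/fin.png",np.hstack([cv2.resize(s[:,:],(400,300)),cv2.resize(t,(400,300))])[:,:,::-1])
E
```

```text
[ 0.5272 -0.3525  0.15  ] [-0.5064 -0.4976  0.1932] 16.075
```

View pics/fin.png

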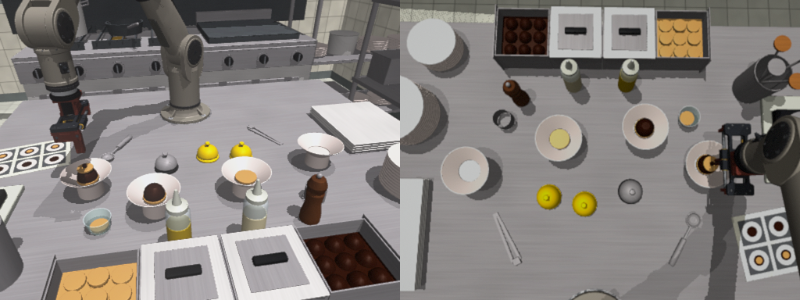

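Both views show the fingertips over the finished dessert with clear air below them. The bell is in place with its plunger up, and nothing else has shifted.

```bash
python3 -c "
from rig import robot
print(robot.sign_off())"
```

```text
the job is handed in; nothing more can be done
None
```

I rang the steel bell, let it go, and handed in the job with the fingertips still pointing at the finished dessert. No verdict was reported.

- **Bell:** I pressed the plunger with closed fingertips until it reached its stop, at about 9 N. After release the tool force was back to noise level (about 0.7 N). The last picture shows the bell in its place with the plunger up.
- **Pointing:** The TCP is at (0.527, -0.353, 0.150), about 42 mm above the pearl. I held it there for 2.5 s before handing in, at about 16 s on the clock (limit 38 s).
- **Checks:** The wrist camera matched the predicted plunger and pearl positions to within about 1.5 pixels. By eye, the last scene and top pictures show nothing else moved. The wrist force during the dwell was about 0.7 N, again noise level.
- **Disagreement:** The first scene-camera estimates were off from the top camera's by about 9 mm for the plunger and 4 mm for the pearl. I used the top and wrist views, which agreed with each other.

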